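# Load the last tumbler in the leaning glass rack and latch its sprung hold-down

## Task

Stand the clear tumbler from the drying mat mouth down in the empty bay of the leaning glass rack, set down square on the rack's floor and not dropped, and let go of it. Then press the rack's sprung hold-down frame down over both tumblers until its catch clicks and holds it down by itself. Leave the tumbler that is already in the rack, and everything else, where it stands.

Things in the scene. Friction and masses are not known exactly. Their poses are not given: they have to be found in the camera images.
- tumbler: clear tumbler to be loaded, standing mouth down on the drying mat (mat top 11 mm above the worktop): 66 mm across at the mouth, narrowing a little upward, 88 high, 0.24 kg. Origin at the centre of its mouth (underside); z points up through its closed end.
- racked_tumbler: clear tumbler already in the rack's other bay, mouth down and leaning with the rack: 68 mm wide, 90 high. Origin at the centre of its mouth; z points out through its closed end.
- rack: bent steel wire rack, fixed: about 230 mm wide (y), 180 deep (x), hinge 182 high. Its wire floor leans 28 degrees towards its front (-x) and holds two bays side by side, centres 100 mm apart. A latch post with a black housing and brass spring bolt stands mid-front between the bays. Origin on the worktop under the middle of the floor; x to the back, y left, z up.
- empty_bay: the empty bay, the right-hand one from the front: a low square of 6 mm rod, 78 mm clear inside, 19 mm above the wire floor. Origin at the centre of the bay on top of the floor wires; z is square to the floor, leaning 28 degrees from vertical towards the rack's front; y to the rack's left. A tumbler stands right with its origin here and its z along this z (it may slide 6 mm to the front rod).
- full_bay: the other bay, the same in shape, with the racked tumbler in it; origin and axes likewise.
- bar (a point): centre of the hold-down frame's round front bar (8 mm thick, along y of the rack, 200 mm long), which moves with the frame. From 22 to 72 mm either side of this point the bar carries a blue grip sleeve 16 mm thick, to press on; in between it passes the catch, so keep off the middle.
- bar_hinge (a point): middle of the frame's hinge line, which runs along the rack's y at the rear top of the rack; the bar swings about it at 154 mm radius.
- hold_down (a joint): angle of the sprung hold-down frame: 0 fully open (the frame then rises 50 degrees above level from its hinge towards the front), growing as it is pressed down. Held by the catch at about 1.36 (the frame lies parallel to the rack floor, 99 mm above it, 28 degrees below level); it must be pressed to about 1.38 to snap in, and meets its stop at 1.40. Pressing takes 3 to 12 N at the bar.
- mug: bystander: white mug, 84 mm wide, 91 high, mouth up, handle on one side; origin at the centre of its underside
- bowl: bystander: small white bowl, 150 mm wide, 69 high; origin at the centre of its underside
- tall_tumbler: bystander: taller clear tumbler on the worktop left of the rack, mouth down, 72 mm wide, 106 high; origin at the centre of its underside
Not all that is in view belongs to the job. Leave any purple look-alike of the tumbler alone.

How it is judged:
By the outcome, as a careful person would: the job done as asked, in the order asked, and still so for the second after the job is handed in, with the robot touching nothing.
It also fails if it takes over 54 s, if anything falls off the work surface, if the arm or the gripper's body presses on something with over 40 N, if the wrist force passes 120 N, or if a joint passes its speed limit or range.

## Robot

A 6-joint arm with a two-finger parallel gripper is mounted at the origin on a cart in front of the work surface, level with it; the furniture and walls round the work are solid. World frame = base frame: x ahead of the robot, y to its left, z up, the work surface at z = 0. Lengths are in m, angles in rad, forces in N, time in s.
With the tool pointing down it reaches from about 0.25 to 0.775 m from the base axis. Payload 4 kg.
Tool frame: the origin (TCP) lies midway between the tips of the shut fingers; the grasp point (between the pads) lies 19 mm behind it (grip_point_offset is the distance from the TCP to the grasp point, in m); z points along the fingers, y is the line along which they close (so a half turn about z gives the same grasp; the last joint's range is limited). The gripper opens to 94 mm and grips with 3 to 60 N. Pads are 16 mm wide; open, the fingers measure 119 mm over their backs; the gripper's body (75 mm by 177 mm) begins 78 mm behind the grasp point.
Start: joints at [-1.438, 0.087, 1.371, -0, 1.684, -0.103], TCP at [0.128, -0.535, 0.206] pointing down, gripper open.
Joint ranges: [-3.1, 3.1], [-0.76, 2.03], [0.27, 2.55], [-1.08, 4.22], [0.17, 2.65], [-2.57, 2.57]. Speed limits (rad/s): [2.79, 2.79, 3.14, 3.14, 3.14, 3.14].

## Interface

Orientations are given as [roll, pitch, yaw] about the fixed x, y, z axes, in that order (R = Rz(yaw) Ry(pitch) Rx(roll)).
In Python, from bench import * gives the robot as it stands.
- The arm moves only by the tool carry_out, never from a script. Its argument "commands" is a list of rows, each a list of 6 numbers: the shift along the tool's x, y, z in m, then the turn, a rotation vector about the tool's x, y, z in rad. In form: [[tx, ty, tz, rx, ry, rz], ...]. A call has exactly 5 rows; each row is the pose to reach, as a shift and turn from the pose commanded when the call began, along the tool's axes at that moment; what a row does not reach only later rows make up. A row lasts 1/10 s, in which the tool goes at most 50 mm and 8.59 degrees, less where a joint would pass 70% of its speed; a pose out of reach is approached as far as the arm can. A call with a gripper value outside its range is refused whole. "jaw" is the opening, from 0 (shut) to 1 (fully open), set as the call begins (left out, the last holds). The fingers move at their own pace and stop on an object; the grip force is fixed at half the most. Time passes only in rows, so rows that repeat a pose let the fingers close, or fill a call up. It gives the time, the measured TCP pose, the force, the opening and the grip force at its end, in the units of the state.
- get_obs(): the state, without advancing time (a new reading comes with each control period).
- snapshot(name): name is "scene" or "top"; returns a dict with "img" (480x640x3 uint8, red, green, blue), "range_z" (480x640 float32, m along the optical axis (not along the pixel's ray), 0 where there is no reading), "fx", "fy", "cx", "cy" (pixels), "R" (3x3) and "t" (3): a world point X has camera coordinates R X + t. Camera axes: x right, y down, z forward; pixel columns grow to the right and rows downward; lengths in m; the calibration is good to about 2 mm. A picture is of the moment at which its call begins.
- close_job(): hands the job in; it is judged then, once.
The state is a dict: "time": time; "joint_positions": joint angles; "qvel": joint speeds; "joint_torque": joint torques, N m; "tool_pos": TCP position; "ee_rot": TCP orientation; "wrist_force": force on the tool from outside, world axes, zero at the start; "wrist_torque": the same for the moment, N m; "width": finger opening in m; "finger_force": force on a finger pad.
Only numpy, scipy, OpenCV 4.12 (cv2) and the standard library are available. Lean on these libraries where they do the work, as an engineer would, in place of code of your own. Each camera call takes 0.05 s, during which the arm holds its last target. There are 200 camera calls.

## Working session

There is one attempt and no reset: what is moved stays moved. The work goes in short steps, Python scripts to look and compute and a tool call to move; the robot and the scene stay as the last step left them, time stands still between calls to the robot, and variables do not carry over. Pictures are saved under pics/ and viewed, at most 10 in all, crops included, and the job is handed in when it is done.

Besides the shell and the picture viewer there is one more tool, called after "Emit:" by a JSON object that holds its "fn" and its "kwargs", one argument or row to a line. carry_out: Moves the arm, as the interface text tells. Its arguments: {"type":"object","properties":{"commands":{"type":"array","items":{"type":"array","items":{"type":"number"}}},"jaw":{"type":"number"}},"required":["commands"]}

```bash
ls; mkdir -p pics; python3 - <<'E'
from bench import *
import cv2,numpy as np
for n in("scene","top"):
    s=snapshot(n); cv2.imwrite(f"pics/{n}0.png",s["img"][:,:,::-1]); np.savez(f"{n}0.npz",**s)
    print(n,s["fx"],s["fy"],s["cx"],s["cy"],(-s["R"].T@s["t"]).round(3),s["R"].round(3).tolist())
o=get_obs();print(o)
E
```

```text
pics
scene 588.6124223308565 588.6124223308565 323.68889218479313 246.59456492089214 [-0.757  0.854  1.041] [[-0.49, -0.872, 0.007], [-0.415, 0.226, -0.881], [0.767, -0.435, -0.472]]
top 483.56286933954505 483.56286933954505 319.00879752245027 237.1132813553028 [0.043 0.326 1.669] [[-0.416, -0.91, -0.001], [-0.842, 0.386, -0.376], [0.343, -0.155, -0.926]]
{'time': 0.1, 'joint_positions': array([-1.43812146e+00,  8.78678617e-02,  1.37204928e+00, -2.12417466e-06,
        1.68359426e+00, -1.03117708e-01]), 'qvel': array([ 7.82537132e-04, -6.15202546e-04, -3.41259173e-03, -9.19026984e-05,
        2.48260329e-04, -1.57105527e-03]), 'joint_torque': array([ 1.66541246e-03, -3.41252625e+01, -3.03301620e+01,  7.19330949e-02,
        3.04484647e-02, -9.89153455e-05]), 'tool_pos': array([ 0.1284097 , -0.53431159,  0.20445576]), 'ee_rot': array([-3.13968389e+00, -1.95405693e-04,  2.35792147e-01]), 'wrist_force': array([-0.51181746, -0.57504447,  0.18541014]), 'wrist_torque': array([0.00039458, 0.01287542, 0.00694024]), 'finger_force': 0.0, 'width': 0.09378275194457975}
```

View pics/scene0.png

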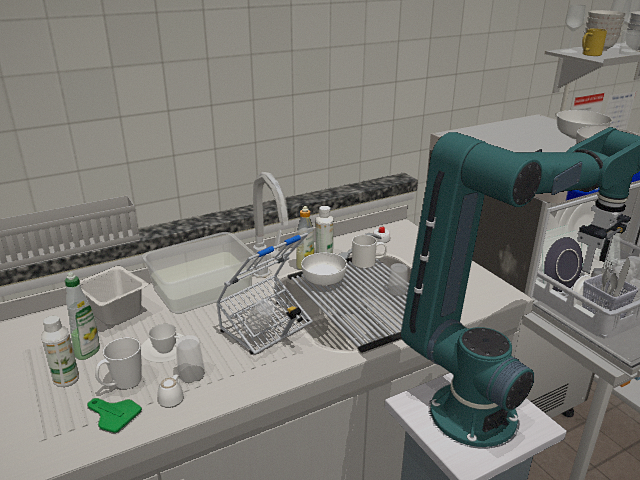

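View pics/top0.png

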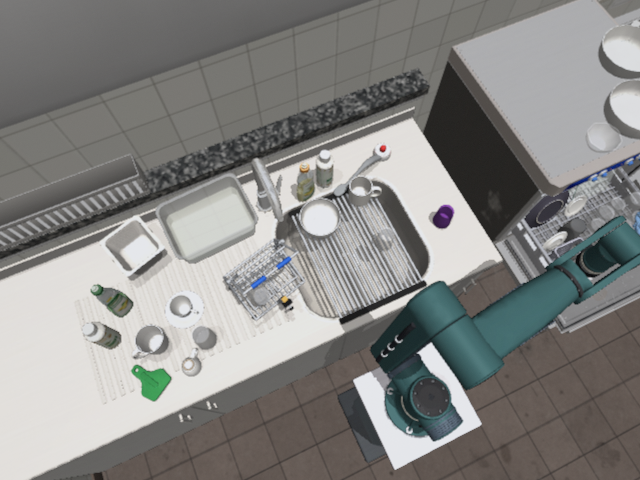

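The scene view shows the rack near (265,310), the clear tumbler near (398,278) and the robot's own arm beside it. In the top view the rack is near (265,280), the tumbler near (383,240) and the purple look-alike at (443,216). I'll enlarge both.

```bash
python3 - <<'E'
import cv2,numpy as np
t=cv2.imread("pics/top0.png");s=cv2.imread("pics/scene0.png")
cv2.imwrite("pics/top_c.png",cv2.resize(t[220:325,215:411],None,fx=4,fy=4,interpolation=2))
cv2.imwrite("pics/sc_c.png",cv2.resize(s[225:360,210:410],None,fx=4,fy=4,interpolation=2))
E
```

```text
(no output)
```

View pics/top_c.png

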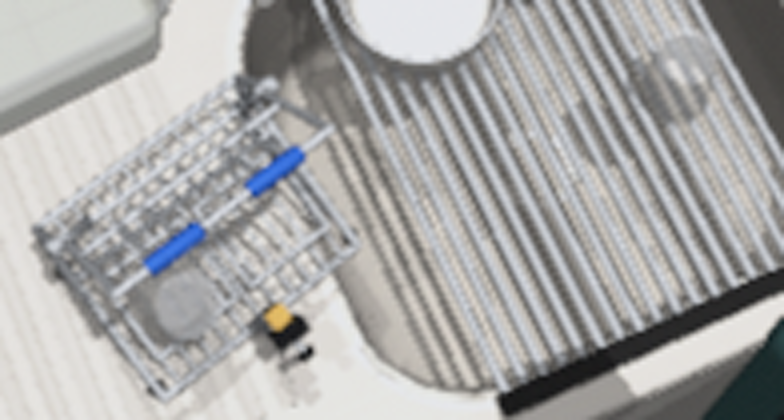

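View pics/sc_c.png

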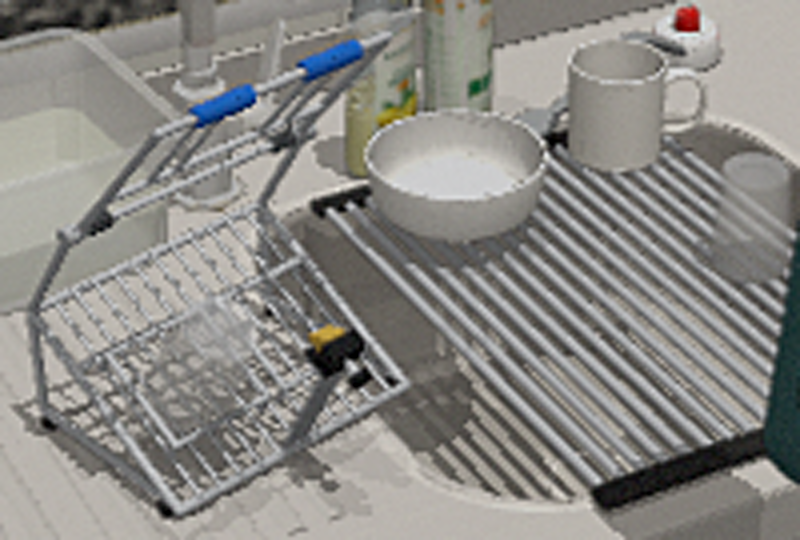

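In the top crop the sleeves centre on (175,249) and (276,172), with bar ends at (118,300) and (330,128) and front rail corners at (168,395) and (355,240). In the scene crop the sleeves are at (224,104) and (331,60), the rail corners at (178,508) and (404,385), and the tumbler's closed end at about (757,165). I'll triangulate these.

```bash
cat > h.py <<'E'
import numpy as np,cv2
S={n:dict(np.load(f"{n}0.npz")) for n in("scene","top")}
O={"scene":(210,225),"top":(215,220)}
def ray(n,p):
    s=S[n];d=s["R"].T@np.array([(p[0]-s["cx"])/s["fx"],(p[1]-s["cy"])/s["fy"],1]);return -s["R"].T@s["t"],d
def full(n,p): return np.array(O[n])+(np.array(p)+.5)/4-.5
def tri(a,b): # scene, top full pixels
    (c1,d1),(c2,d2)=ray("scene",a),ray("top",b)
    k=np.linalg.lstsq(np.c_[d1,-d2],c2-c1,rcond=None)[0];p,q=c1+k[0]*d1,c2+k[1]*d2
    return (p+q)/2,np.linalg.norm(p-q)
def proj(n,X):
    s=S[n];c=s["R"]@X+s["t"];return np.array([s["fx"]*c[0]/c[2]+s["cx"],s["fy"]*c[1]/c[2]+s["cy"]])
E
python3 - <<'E'
from h import *
P=dict(sleeveL=((224,104),(175,249)),sleeveR=((331,60),(276,172)),endL=((157,135),(118,300)),endR=((388,36),(330,128)),
hingeL=((97,222),(48,242)),hingeR=((290,137),(247,92)),railL=((178,508),(168,395)),railR=((404,385),(355,240)),bolt=((330,337),(279,317)),
tumtop=((757,165),(686,60)),tumbot=((742,258),(668,97)))
for k,(a,b) in P.items():
    X,e=tri(full("scene",a),full("top",b));print(k,X.round(4),"gap",round(e,4))
# depth cross check of sleeves and tumbler blob
s=S["top"]
for k in("sleeveL","sleeveR","bolt"):
    for n,i in(("scene",0),("top",1)):
        p=full(n,P[k][i]);z=S[n]["range_z"][int(p[1]+.5),int(p[0]+.5)];c,d=ray(n,p);print(k,n,(c+d*z).round(4))
for n,b in(("top",(375,225,400,250)),("scene",(385,260,410,300))):
    print(n,[S[n]["range_z"][v,(b[0]+b[2])//2].round(3) for v in range(b[1],b[3],2)])
E
```

```text
sleeveL [0.4933 0.3186 0.3038] gap 0.0004
sleeveR [0.518  0.2279 0.3023] gap 0.0007
endL [0.4755 0.3719 0.3035] gap 0.0033
endR [0.5334 0.1766 0.3013] gap 0.0004
hingeL [0.5693 0.3969 0.198 ] gap 0.0233
hingeR [0.6324 0.2107 0.1816] gap 0.0061
railL [0.4721 0.3736 0.0077] gap 0.0051
railR [0.5323 0.1662 0.0039] gap 0.0011
bolt [0.4641 0.2607 0.1191] gap 0.0014
tumtop [ 0.5318 -0.1523  0.1075] gap 0.0002
tumbot [ 0.5334 -0.1464  0.0214] gap 0.0013
sleeveL scene [0.4944 0.3184 0.3032]
sleeveL top [0.491  0.3185 0.3103]
sleeveR scene [-0.7574  0.8537  1.0412]
sleeveR top [0.5157 0.228  0.3086]
bolt scene [0.455  0.2643 0.1256]
bolt top [0.464  0.2613 0.1205]
top [np.float32(2.035), np.float32(1.702), np.float32(1.708), np.float32(1.7), np.float32(1.696), np.float32(1.701), np.float32(1.698), np.float32(1.697), np.float32(1.69), np.float32(1.704), np.float32(1.723), np.float32(1.743), np.float32(1.764)]
scene [np.float32(2.125), np.float32(2.129), np.float32(1.898), np.float32(1.89), np.float32(1.868), np.float32(1.865), np.float32(1.861), np.float32(1.852), np.float32(1.863), np.float32(1.863), np.float32(1.871), np.float32(1.871), np.float32(1.876), np.float32(1.882), np.float32(1.881), np.float32(1.878), np.float32(1.887), np.float32(1.897), np.float32(1.893), np.float32(1.892)]
```

```bash
cat >> h.py <<'E'
a=np.radians(16.0);A=np.radians(28)
xr=np.array([np.cos(a),np.sin(a),0]);yr=np.array([-np.sin(a),np.cos(a),0]);zw=np.array([0,0,1.])
bar=np.array([.5057,.2733,.302]);hinge=bar+.099*xr-.118*zw
hinge[2]=.182
xb=np.cos(A)*xr+np.sin(A)*zw; zb=-np.sin(A)*xr+np.cos(A)*zw
F=hinge-.099*zb  # floor point below hinge
def bay(u,y,h): return F+u*xb+y*yr+h*zb
E
python3 - <<'E'
from h import *
def onplane(n,p,h):
    c,d=ray(n,full(n,p));k=(zb@(F+h*zb-c))/(zb@d);X=c+k*d-F;return (X@xb).round(4),(X@yr).round(4)
print("racked top, top view",onplane("top",(185,308),.09)," scene",onplane("scene",(210,312),.09))
print("front rail",[onplane("top",p,0) for p in((168,395),(355,240))],[onplane("scene",p,0) for p in((178,508),(404,385))])
print("bay rods top",onplane("top",(325,225),.019),"scene fl",onplane("scene",(180,445),.019),"bl",onplane("scene",(108,350),.019))
# overlay, u candidates
T=cv2.imread("pics/top0.png");Sc=cv2.imread("pics/scene0.png");rows=[]
for n,img,(x0,y0,w,h) in(("top",T,(220,235,90,88)),("scene",Sc,(212,270,102,88))):
    r=[]
    for u in(None,-.072):
        c=cv2.resize(img[y0:y0+h,x0:x0+w],(400,300),interpolation=2)
        if u is not None:
            for y in(-.05,.05):
                q=[proj(n,bay(u+i*.042,y+j*.042,.016)) for i,j in((-1,-1),(-1,1),(1,1),(1,-1))]
                q=[(((p-[x0,y0])+.5)*[400/w,300/h]).astype(int) for p in q]
                cv2.polylines(c,[np.array(q)],True,(0,0,255) if y<0 else (0,160,0),1)
        r.append(c)
    rows.append(np.hstack(r))
cv2.imwrite("pics/ov.png",np.vstack(rows))
E
```

```text
racked top, top view (np.float64(-0.1039), np.float64(0.0543))  scene (np.float64(-0.0904), np.float64(0.0495))
front rail [(np.float64(-0.1737), np.float64(0.1041)), (np.float64(-0.1717), np.float64(-0.1082))] [(np.float64(-0.1738), np.float64(0.1113)), (np.float64(-0.1779), np.float64(-0.1036))]
bay rods top (np.float64(-0.1395), np.float64(-0.0914)) scene fl (np.float64(-0.1407), np.float64(0.0908)) bl (np.float64(-0.0525), np.float64(0.0899))
```

View pics/ov.png

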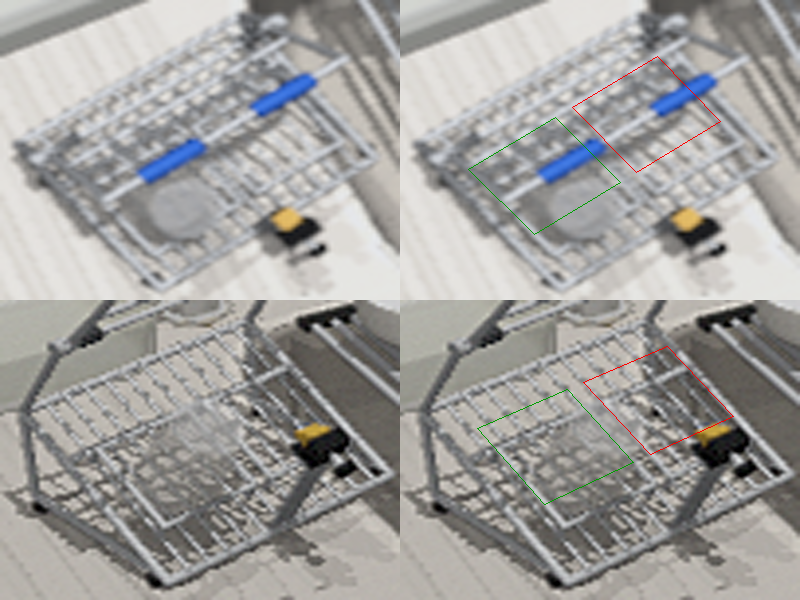

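The drawn squares (u=-72 mm) sit too far back. The rod corners I read give u=-97 mm. I'll redraw with that, plus the tumbler model.

```bash
python3 - <<'E'
from h import *
T=cv2.imread("pics/top0.png");Sc=cv2.imread("pics/scene0.png");rows=[]
th=np.linspace(0,2*np.pi,40)
C=np.array([.5325,-.149,.011])
tum=[[C+[r*np.cos(t),r*np.sin(t),h] for t in th] for r,h in((.033,0),(.029,.088))]
def sq(u,y,h=.016):return [bay(u+i*.042,y+j*.042,h) for i,j in((-1,-1),(-1,1),(1,1),(1,-1))]
rk=[[bay(-.097,.05,h)+r*(np.cos(t)*xb+np.sin(t)*yr) for t in th] for r,h in((.030,.09),)]
for n,img,b1,b2 in(("top",T,(220,235,90,88),(365,225,40,39)),("scene",Sc,(212,270,102,88),(375,250,51,44))):
    r=[]
    for (x0,y0,w,h),L in((b1,[sq(-.097,-.05),sq(-.097,.05)]+rk),(b2,tum)):
        c=cv2.resize(img[y0:y0+h,x0:x0+w],(400,300),interpolation=2)
        for P in L:
            q=[(((proj(n,p)-[x0,y0])+.5)*[400/w,300/h]).astype(int) for p in P]
            cv2.polylines(c,[np.array(q)],True,(0,0,255),1)
        r.append(c)
    rows.append(np.hstack(r))
cv2.imwrite("pics/ov2.png",np.vstack(rows))
print("bay",bay(-.097,-.05,0),"hinge",hinge,"zb",zb, "bolt bay", [(np.array([.464,.2607,.119])-F)@v for v in(xb,yr,zb)])
for p in((443,216),):
    c,d=ray("top",p);print("purple",c+d*(.06-c[2])/d[2])
E
```

```text
bay [0.57699585 0.24172879 0.04904945] hinge [0.60086491 0.3005881  0.182     ] zb [-0.45128503 -0.1294039   0.88294759] bolt bay [np.float64(-0.15544763654264543), np.float64(-0.0006178196312539543), np.float64(0.11030106128580067)]
purple [ 0.52546206 -0.39003417  0.06      ]
```

View pics/ov2.png

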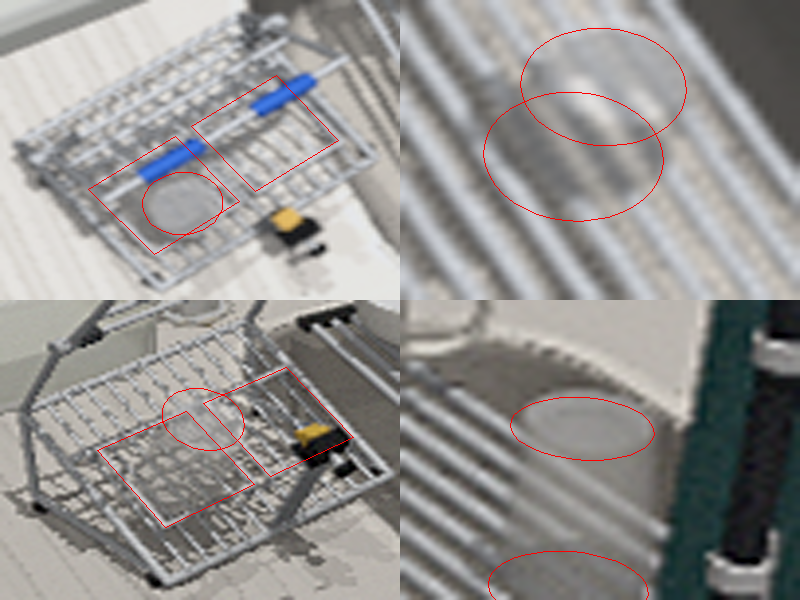

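Both overlays agree: the bay squares lie on the rods and the tumbler ellipses on the glass. So the tumbler is at (0.5325,-0.149) and the empty bay at (0.577,0.242,0.049). Next I'll plan the moves.

```bash
cat > mv.py <<'E'
import sys;from h import *
from bench import get_obs
from scipy.spatial.transform import Rotation as Ro
# tool orientation tilted by t deg towards +xr, yaw = rack yaw
def R_tool(t):
    b=np.radians(t);x=np.cos(b)*xr+np.sin(b)*zw;z=np.sin(b)*xr-np.cos(b)*zw
    return np.c_[x,-yr,z]
def row(p,t):
    o=get_obs();R0=Ro.from_euler("xyz",o["ee_rot"]).as_matrix()
    r=np.r_[R0.T@(np.array(p)-o["tool_pos"]),Ro.from_matrix(R0.T@R_tool(t)).as_rotvec()]
    return r.round(4).tolist()
E
python3 - <<'E'
from mv import *
for p in([.35,-.34,.28],[.5325,-.149,.17],[.5325,-.149,.054]): print(row(p,0))
E
```

```text
[0.2609, -0.1373, -0.0752, -0.0019, -0.0002, -0.0435]
[0.4829, -0.2802, 0.0351, -0.0019, -0.0002, -0.0435]
[0.4829, -0.28, 0.1511, -0.0019, -0.0002, -0.0435]
```

Emit:
{"fn": "carry_out", "kwargs": {
  "commands": [
    [0.03,-0.016,-0.04,0,0,-0.01],
    [0.07,-0.037,-0.065,0,0,-0.02],
    [0.11,-0.058,-0.075,0,0,-0.03],
    [0.15,-0.08,-0.075,0,0,-0.044],
    [0.19,-0.105,-0.075,0,0,-0.044]
  ],
  "jaw": 1
}}

```text
time: 0.6
tool_pos: [0.2898, -0.3872, 0.2807]
ee_rot: [3.141, -0.0, 0.279]
wrist_force: [0.3, -0.5, -0.1]
width: 0.0941
finger_force: 0.0
```

Emit:
{"fn": "carry_out", "kwargs": {
  "commands": [
    [0.04,-0.022,0,0,0,0],
    [0.08,-0.044,0,0,0,0],
    [0.12,-0.066,0,0,0,0],
    [0.16,-0.09,0.0,0,0,0],
    [0.2,-0.11,0.01,0,0,0]
  ]
}}

```text
time: 1.1
tool_pos: [0.452, -0.2258, 0.2716]
ee_rot: [3.139, -0.002, 0.28]
wrist_force: [0.6, 0.1, 0.3]
width: 0.0939
finger_force: 0.0
```

```bash
python3 - <<'E'
from mv import *
o=get_obs();print(o["time"],o["tool_pos"],o["ee_rot"],o["joint_positions"].round(2))
for p in([.5325,-.149,.17],[.5325,-.149,.054]): print(row(p,0))
E
```

```text
1.1 [ 0.45197182 -0.22582719  0.27159992] [ 3.13941856e+00 -1.78034735e-03  2.80131871e-01] [-0.58 -0.02  1.35 -0.    1.81  0.72]
[0.0984, -0.0518, 0.1017, 0.0022, -0.0018, 0.0009]
[0.0982, -0.052, 0.2177, 0.0022, -0.0018, 0.0009]
```

Emit:
{"fn": "carry_out", "kwargs": {
  "commands": [
    [0.035,-0.018,0.025,0,0,0],
    [0.07,-0.036,0.06,0,0,0],
    [0.097,-0.052,0.085,0,0,0],
    [0.097,-0.052,0.1,0,0,0],
    [0.097,-0.052,0.1,0,0,0]
  ]
}}

```text
time: 1.6
tool_pos: [0.5276, -0.1495, 0.1667]
ee_rot: [-3.138, 0.006, 0.281]
wrist_force: [0.1, -0.1, 0.1]
width: 0.0937
finger_force: 0.0
```

Emit:
{"fn": "carry_out", "kwargs": {
  "commands": [
    [0,0,0,0,0,0],
    [0,0,0,0,0,0],
    [0,0,0,0,0,0],
    [0,0,0,0,0,0],
    [0,0,0,0,0,0]
  ]
}}

```text
time: 2.1
tool_pos: [0.5295, -0.1511, 0.1713]
ee_rot: [3.141, -0.001, 0.279]
wrist_force: [-0.4, -0.4, -0.5]
width: 0.094
finger_force: 0.0
```

```bash
python3 - <<'E'
from mv import *
import bench
for n in("top","scene"):
    s=bench.snapshot(n);np.savez(f"{n}1.npz",**s)
    if n=="scene": cv2.imwrite("pics/s1.png",cv2.resize(s["img"][180:330,300:500,::-1],(800,600),interpolation=2))
print(row([.5325,-.149,.054],0),get_obs()["tool_pos"])
E
```

```text
[0.0034, -0.001, 0.1168, 0.0004, -0.0004, 0.0001] [ 0.52939764 -0.15083962  0.17083041]
```

View pics/s1.png

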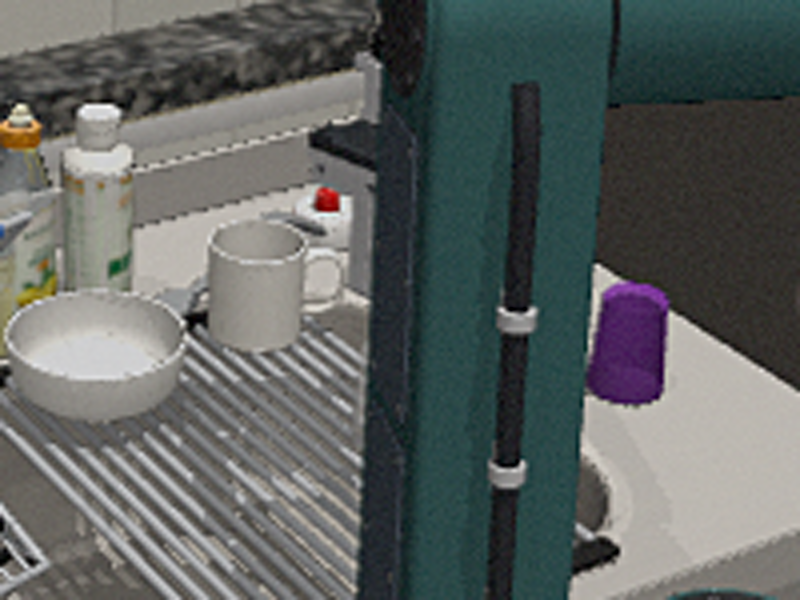

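The arm hides the tumbler in this view, and nothing else has moved. The jaw has 14 mm of room on each side, so I'll go down and grip.

Emit:
{"fn": "carry_out", "kwargs": {
  "commands": [
    [0.003,-0.001,0.03,0,0,0],
    [0.003,-0.001,0.06,0,0,0],
    [0.003,-0.001,0.09,0,0,0],
    [0.003,-0.001,0.11,0,0,0],
    [0.003,-0.001,0.117,0,0,0]
  ]
}}

```text
time: 2.7
tool_pos: [0.5302, -0.1481, 0.0505]
ee_rot: [-3.138, 0.004, 0.28]
wrist_force: [-0.8, 0.1, 0.7]
width: 0.0939
finger_force: 0.0
```

Emit:
{"fn": "carry_out", "kwargs": {
  "commands": [
    [0,0,0,0,0,0],
    [0,0,0,0,0,0],
    [0,0,0,0,0,0],
    [0,0,0,0,0,0],
    [0,0,0,0,0,0]
  ]
}}

```text
time: 3.2
tool_pos: [0.5326, -0.149, 0.0545]
ee_rot: [3.14, -0.001, 0.28]
wrist_force: [0.6, 1.0, 0.8]
width: 0.0942
finger_force: 0.0
```

Emit:
{"fn": "carry_out", "kwargs": {
  "commands": [
    [0,0,0,0,0,0],
    [0,0,0,0,0,0],
    [0,0,0,0,0,0],
    [0,0,0,0,0,0],
    [0,0,0,0,0,0]
  ],
  "jaw": 0.5
}}

```text
time: 3.7
tool_pos: [0.5322, -0.1491, 0.0536]
ee_rot: [3.141, -0.0, 0.28]
wrist_force: [-0.2, -1.2, 0.6]
width: 0.0587
finger_force: 30.0
```

Emit:
{"fn": "carry_out", "kwargs": {
  "commands": [
    [0,0,0,0,0,0],
    [0,0,0,0,0,0],
    [0,0,0,0,0,0],
    [0,0,0,0,0,0],
    [0,0,0,0,0,0]
  ]
}}

```text
time: 4.2
tool_pos: [0.5321, -0.149, 0.0536]
ee_rot: [3.141, -0.0, 0.28]
wrist_force: [-1.0, -1.1, 1.0]
width: 0.0584
finger_force: 30.0
```

The grip is good: 58.4 mm wide, 30 N. Next I'll lift and plan the transfer.

Emit:
{"fn": "carry_out", "kwargs": {
  "commands": [
    [0,0,-0.01,0,0,0],
    [0,0,-0.03,0,0,0],
    [0,0,-0.06,0,0,0],
    [0,0,-0.1,0,0,0],
    [0,0,-0.14,0,0,0]
  ]
}}

```text
time: 4.7
tool_pos: [0.531, -0.1478, 0.1939]
ee_rot: [-3.139, 0.002, 0.28]
wrist_force: [0.4, 0.7, -1.4]
width: 0.0582
finger_force: 29.9
```

Emit:
{"fn": "carry_out", "kwargs": {
  "commands": [
    [0,0,-0.02,0,0,0],
    [0,0,-0.04,0,0,0],
    [0,0,-0.05,0,0,0],
    [0,0,-0.05,0,0,0],
    [0,0,-0.05,0,0,0]
  ]
}}

```text
time: 5.2
tool_pos: [0.5316, -0.1484, 0.2423]
ee_rot: [-3.14, 0.002, 0.28]
wrist_force: [0.3, -0.2, -1.8]
width: 0.0587
finger_force: 29.9
```

```bash
python3 - <<'E'
from mv import *
o=get_obs();print(o["tool_pos"],o["width"],o["wrist_force"])
for q in((-.14,-.22,.193),(-.12,-.05,.193),(-.098,-.05,.163)): p=bay(*q);print(p.round(3),row(p,28))
E
```

```text
[ 0.53155383 -0.14840795  0.24226361] 0.0586578959197288 [ 0.31210587 -0.17906012 -1.78500434]
[0.5   0.043 0.199] [0.0229, -0.1924, 0.0432, -0.0017, 0.4903, 0.0004]
[0.47  0.211 0.209] [0.0406, -0.3624, 0.0341, -0.0017, 0.4903, 0.0004]
[0.503 0.22  0.193] [0.0742, -0.3624, 0.0502, -0.0017, 0.4903, 0.0004]
```

Emit:
{"fn": "carry_out", "kwargs": {
  "commands": [
    [0.005,-0.03,0,0,0.1,0],
    [0.01,-0.07,0.01,0,0.22,0],
    [0.015,-0.11,0.02,0,0.34,0],
    [0.02,-0.15,0.035,0,0.45,0],
    [0.023,-0.192,0.043,0,0.49,0]
  ]
}}

```text
time: 5.7
tool_pos: [0.4969, 0.043, 0.1945]
ee_rot: [-3.137, -0.484, 0.275]
wrist_force: [0.9, -0.6, -2.6]
width: 0.0584
finger_force: 29.9
```

```bash
python3 - <<'E'
from mv import *
o=get_obs();print(o["tool_pos"],o["width"],o["joint_positions"].round(2))
for q in((-.13,-.05,.193),(-.098,-.05,.163)): p=bay(*q);print(p.round(3),row(p,28))
E
```

```text
[0.4968919  0.04296685 0.19445191] 0.05837450999869853 [-0.18 -0.39  1.89  0.22  1.21  1.09]
[0.462 0.209 0.204] [0.0145, -0.169, -0.0024, -0.0026, 0.0043, -0.0034]
[0.503 0.22  0.193] [0.0466, -0.1691, 0.0275, -0.0026, 0.0043, -0.0034]
```

Emit:
{"fn": "carry_out", "kwargs": {
  "commands": [
    [0.005,-0.035,-0.01,0,0,0],
    [0.01,-0.07,-0.01,0,0,0],
    [0.014,-0.11,-0.01,0,0,0],
    [0.014,-0.145,-0.005,0,0,0],
    [0.014,-0.168,-0.002,0,0,0]
  ]
}}

```text
time: 6.2
tool_pos: [0.4633, 0.2086, 0.206]
ee_rot: [-3.141, -0.485, 0.282]
wrist_force: [0.8, 0.1, -2.1]
width: 0.0581
finger_force: 29.9
```

Emit:
{"fn": "carry_out", "kwargs": {
  "commands": [
    [0,0,0,0,0,0],
    [0,0,0,0,0,0],
    [0,0,0,0,0,0],
    [0,0,0,0,0,0],
    [0,0,0,0,0,0]
  ]
}}

```text
time: 6.7
tool_pos: [0.4661, 0.2056, 0.2088]
ee_rot: [3.141, -0.49, 0.278]
wrist_force: [0.0, -0.7, -1.0]
width: 0.0583
finger_force: 29.9
```

```bash
python3 - <<'E'
from mv import *
import bench
o=get_obs();print(o["tool_pos"],o["ee_rot"],o["joint_positions"].round(2))
ims=[]
for n,(x,y,w,h) in(("top",(200,190,200,150)),("scene",(200,170,200,150))):
    s=bench.snapshot(n);ims.append(cv2.resize(s["img"][y:y+h,x:x+w,::-1],(400,300),interpolation=2));np.savez(f"{n}2.npz",**s)
cv2.imwrite("pics/pre.png",np.hstack(ims))
print(row(bay(-.098,-.05,.163),28),row(bay(-.098,-.05,.043),28))
E
```

```text
[0.46607245 0.20557443 0.20878835] [ 3.14136324 -0.48992773  0.27778386] [ 0.32 -0.38  1.85 -0.02  1.18  1.61]
[0.0268, -0.0039, 0.0329, 0.0006, -0.0014, -0.0009] [0.0267, -0.004, 0.1529, 0.0006, -0.0014, -0.0009]
```

View pics/pre.png

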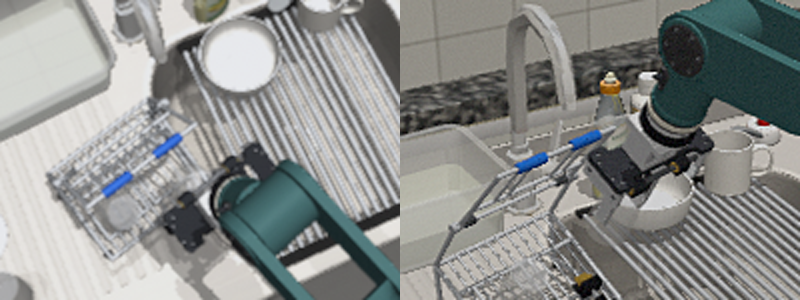

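The gripper hangs in front of the open bar and clear of it, lined up with the right-hand bay. I'll move in and down to about 25 mm above the floor.

Emit:
{"fn": "carry_out", "kwargs": {
  "commands": [
    [0.015,-0.004,0.015,0,0,0],
    [0.027,-0.004,0.035,0,0,0],
    [0.027,-0.004,0.06,0,0,0],
    [0.027,-0.004,0.085,0,0,0],
    [0.027,-0.004,0.1,0,0,0]
  ]
}}

```text
time: 7.3
tool_pos: [0.5326, 0.2295, 0.1308]
ee_rot: [3.141, -0.487, 0.279]
wrist_force: [-0.2, -0.3, -2.1]
width: 0.0586
finger_force: 29.9
```

Emit:
{"fn": "carry_out", "kwargs": {
  "commands": [
    [0,0,0.01,0,0,0],
    [0,0,0.02,0,0,0],
    [0,0,0.027,0,0,0],
    [0,0,0.027,0,0,0],
    [0,0,0.027,0,0,0]
  ]
}}

```text
time: 7.8
tool_pos: [0.5452, 0.2337, 0.11]
ee_rot: [3.142, -0.491, 0.28]
wrist_force: [0.7, 0.4, -1.8]
width: 0.0583
finger_force: 29.9
```

```bash
python3 - <<'E'
from mv import *
o=get_obs();print(o["tool_pos"],o["wrist_force"],o["wrist_torque"]);print(row(bay(-.098,-.05,.043),28))
E
```

```text
[0.54516393 0.23367885 0.11004639] [ 0.68398678  0.4359226  -1.81680141] [-0.12298371  0.33017966  0.00258349]
[-0.0007, 0.001, 0.0263, -0.0002, -0.0021, 0.0004]
```

Emit:
{"fn": "carry_out", "kwargs": {
  "commands": [
    [-0.001,0.001,0.004,0,0,0],
    [-0.001,0.001,0.008,0,0,0],
    [-0.001,0.001,0.012,0,0,0],
    [-0.001,0.001,0.015,0,0,0],
    [-0.001,0.001,0.015,0,0,0]
  ]
}}

```text
time: 8.3
tool_pos: [0.5509, 0.2342, 0.0949]
ee_rot: [3.141, -0.489, 0.28]
wrist_force: [0.3, 0.1, -2.5]
width: 0.0585
finger_force: 29.9
```

Emit:
{"fn": "carry_out", "kwargs": {
  "commands": [
    [0,0,0.002,0,0,0],
    [0,0,0.004,0,0,0],
    [0,0,0.005,0,0,0],
    [0,0,0.006,0,0,0],
    [0,0,0.006,0,0,0]
  ]
}}

```text
time: 8.8
tool_pos: [0.5538, 0.2351, 0.0903]
ee_rot: [3.141, -0.49, 0.28]
wrist_force: [-0.1, -0.8, -2.1]
width: 0.0582
finger_force: 29.9
```

No contact so far, and the mouth is now inside the rods. I'll feel for the floor in 1 mm steps.

Emit:
{"fn": "carry_out", "kwargs": {
  "commands": [
    [0,0,0.001,0,0,0],
    [0,0,0.002,0,0,0],
    [0,0,0.003,0,0,0],
    [0,0,0.003,0,0,0],
    [0,0,0.003,0,0,0]
  ]
}}

```text
time: 9.3
tool_pos: [0.5552, 0.2355, 0.0877]
ee_rot: [3.142, -0.49, 0.28]
wrist_force: [-0.1, 0.5, -2.2]
width: 0.0583
finger_force: 29.9
```

```bash
python3 - <<'E'
from mv import *
o=get_obs();print(o["tool_pos"],o["wrist_force"],o["wrist_torque"]);print(row(bay(-.098,-.05,.043),28))
E
```

```text
[0.55519385 0.23552602 0.08773983] [-0.05526568  0.45796402 -2.18874895] [-0.114798    0.38577574  0.00171262]
[0.0008, 0.0, 0.0018, -0.0002, -0.0012, 0.0005]
```

Emit:
{"fn": "carry_out", "kwargs": {
  "commands": [
    [0,0,0.001,0,0,0],
    [0,0,0.001,0,0,0],
    [0,0,0.002,0,0,0],
    [0,0,0.002,0,0,0],
    [0,0,0.002,0,0,0]
  ]
}}

```text
time: 9.8
tool_pos: [0.5558, 0.2357, 0.0866]
ee_rot: [3.141, -0.49, 0.28]
wrist_force: [-5.5, -1.9, 3.0]
width: 0.0581
finger_force: 30.1
```

Emit:
{"fn": "carry_out", "kwargs": {
  "commands": [
    [0,0,0.001,0,0,0],
    [0,0,0.001,0,0,0],
    [0,0,0.001,0,0,0],
    [0,0,0.001,0,0,0],
    [0,0,0.001,0,0,0]
  ]
}}

```text
time: 10.3
tool_pos: [0.5559, 0.2358, 0.0865]
ee_rot: [3.141, -0.489, 0.28]
wrist_force: [-11.3, -3.7, 8.3]
width: 0.0585
finger_force: 30.4
```

Emit:
{"fn": "carry_out", "kwargs": {
  "commands": [
    [0,0,-0.001,0,0,0],
    [-0.001,0,-0.002,0,0,0],
    [-0.002,0,-0.002,0,0,0],
    [-0.002,0,-0.002,0,0,0],
    [-0.002,0,-0.002,0,0,0]
  ]
}}

```text
time: 10.8
tool_pos: [0.5539, 0.2352, 0.0856]
ee_rot: [3.142, -0.49, 0.28]
wrist_force: [-0.4, -0.3, -2.2]
width: 0.0581
finger_force: 29.9
```

```bash
python3 - <<'E'
from mv import *
o=get_obs();d=o["tool_pos"]-F;f=o["wrist_force"]+[0,0,2.1];print(o["tool_pos"],[(d@v).round(4) for v in(xb,yr,zb)],[(f@v).round(1) for v in(xb,yr,zb)],o["wrist_torque"])
E
```

```text
[0.55385338 0.23515748 0.08564848] [np.float64(-0.1011), np.float64(-0.0499), np.float64(0.0436)] [np.float64(-0.4), np.float64(-0.2), np.float64(0.1)] [-0.19042737  0.4609048  -0.02526503]
```

Emit:
{"fn": "carry_out", "kwargs": {
  "commands": [
    [0,0,0.001,0,0,0],
    [0,0,0.001,0,0,0],
    [0,0,0.002,0,0,0],
    [0,0,0.002,0,0,0],
    [0,0,0.002,0,0,0]
  ]
}}

```text
time: 11.3
tool_pos: [0.5542, 0.2353, 0.0856]
ee_rot: [3.141, -0.489, 0.28]
wrist_force: [-11.7, -3.4, 7.6]
width: 0.0582
finger_force: 30.4
```

```bash
python3 - <<'E'
from mv import *
o=get_obs();d=o["tool_pos"]-F;f=o["wrist_force"]+[0,0,2.1];print(o["tool_pos"],[(d@v).round(4) for v in(xb,yr,zb)],[(f@v).round(1) for v in(xb,yr,zb)],o["wrist_torque"])
E
```

```text
[0.55416392 0.23527249 0.08556215] [np.float64(-0.1008), np.float64(-0.0499), np.float64(0.0434)] [np.float64(-6.2), np.float64(0.0), np.float64(14.3)] [-0.49672405  1.28013753 -0.09319728]
```

The floor is at the same height (h=43.4 mm) in both places, so the tumbler is seated. I'll ease the load and open gently.

Emit:
{"fn": "carry_out", "kwargs": {
  "commands": [
    [0,0,-0.0005,0,0,0],
    [0,0,-0.001,0,0,0],
    [0,0,-0.0013,0,0,0],
    [0,0,-0.0013,0,0,0],
    [0,0,-0.0013,0,0,0]
  ]
}}

```text
time: 11.8
tool_pos: [0.554, 0.2352, 0.0856]
ee_rot: [3.141, -0.489, 0.28]
wrist_force: [-5.7, -2.3, 3.2]
width: 0.0588
finger_force: 30.1
```

Emit:
{"fn": "carry_out", "kwargs": {
  "commands": [
    [0,0,0,0,0,0],
    [0,0,0,0,0,0],
    [0,0,0,0,0,0],
    [0,0,0,0,0,0],
    [0,0,0,0,0,0]
  ],
  "jaw": 0.8
}}

```text
time: 12.3
tool_pos: [0.5545, 0.2353, 0.0854]
ee_rot: [3.141, -0.49, 0.28]
wrist_force: [-0.7, -0.1, -0.2]
width: 0.0751
finger_force: 0.0
```

Emit:
{"fn": "carry_out", "kwargs": {
  "commands": [
    [0,0,-0.005,0,0,0],
    [0,0,-0.02,0,0,0],
    [0,0,-0.04,0,0,0],
    [0,0,-0.06,0,0,0],
    [0,0,-0.08,0,0,0]
  ]
}}

```text
time: 12.8
tool_pos: [0.5177, 0.2247, 0.157]
ee_rot: [3.141, -0.49, 0.28]
wrist_force: [1.3, 0.6, -0.1]
width: 0.0752
finger_force: 0.0
```

Emit:
{"fn": "carry_out", "kwargs": {
  "commands": [
    [-0.01,0,-0.03,0,0,0],
    [-0.03,0,-0.05,0,0,0],
    [-0.06,0,-0.06,0,0,0],
    [-0.09,0,-0.07,0,0,0],
    [-0.1,0,-0.07,0,0,0]
  ]
}}

```text
time: 13.3
tool_pos: [0.3999, 0.1911, 0.171]
ee_rot: [-3.142, -0.492, 0.28]
wrist_force: [-0.5, -0.3, -0.6]
width: 0.0751
finger_force: 0.0
```

```bash
python3 - <<'E'
from mv import *
import bench
ims=[]
for n,(x,y,w,h) in(("top",(220,235,90,88)),("scene",(212,255,102,88))):
    s=bench.snapshot(n);ims.append(cv2.resize(s["img"][y:y+h,x:x+w,::-1],(400,300),interpolation=2));np.savez(f"{n}3.npz",**s)
cv2.imwrite("pics/placed.png",np.hstack(ims))
o=get_obs();print(o["tool_pos"],o["joint_positions"].round(2))
E
```

```text
[0.40092925 0.19128382 0.17049245] [ 0.34 -0.54  2.02 -0.03  1.16  1.64]
```

View pics/placed.png

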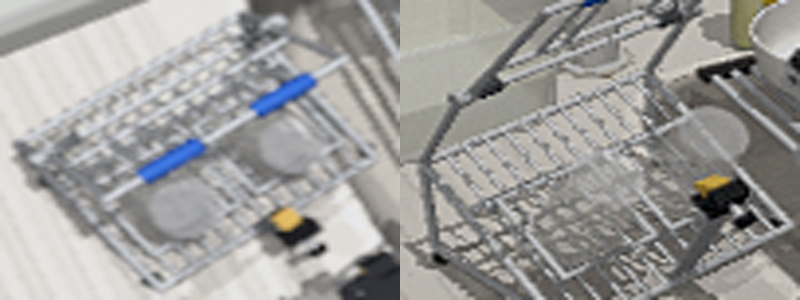

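The tumbler stands in its bay, its closed end at (288,148) lying parallel to the racked one at (180,210), and the frame is still open. Next I'll shut the jaw and plan the press on the right sleeve.

```bash
cat >> mv.py <<'E'
def barp(th,y=-.047,up=.008):
    f=np.radians(50)-th;return hinge+.154*(-np.cos(f)*xr+np.sin(f)*zw)+y*yr+up*zw
E
python3 - <<'E'
from mv import *
print(row([.42,.20,.36],0),row(barp(0)+[0,0,.03],0))
b=barp(0);R=R_tool(0)
for th in np.arange(0,1.45,.1).tolist()+[1.36,1.38,1.4]: print(round(th,2),barp(th).round(4),(R.T@(barp(th)-b)).round(4))
E
```

```text
[0.1076, -0.0031, -0.1573, -0.0001, -0.4909, 0.0008] [0.1877, -0.0028, -0.0896, -0.0001, -0.4909, 0.0008]
0.0 [0.5187 0.2281 0.308 ] [0. 0. 0.]
0.1 [0.5078 0.225  0.2975] [-0.0113  0.      0.0105]
0.2 [0.498  0.2222 0.286 ] [-0.0215  0.      0.022 ]
0.3 [0.4894 0.2197 0.2734] [-0.0304 -0.      0.0345]
0.4 [0.482  0.2176 0.2601] [-0.0381 -0.      0.0479]
0.5 [0.4759 0.2159 0.2461] [-0.0444 -0.      0.0619]
0.6 [0.4713 0.2145 0.2315] [-0.0493 -0.      0.0765]
0.7 [0.468  0.2136 0.2165] [-0.0527  0.      0.0915]
0.8 [0.4662 0.2131 0.2012] [-0.0546 -0.      0.1068]
0.9 [0.4658 0.213  0.1858] [-0.055   0.      0.1222]
1.0 [0.467  0.2133 0.1704] [-0.0538  0.      0.1375]
1.1 [0.4696 0.2141 0.1553] [-0.051  -0.      0.1527]
1.2 [0.4736 0.2152 0.1405] [-0.0468 -0.      0.1675]
1.3 [0.4791 0.2168 0.1262] [-0.0412 -0.      0.1818]
1.4 [0.4859 0.2187 0.1125] [-0.0341 -0.      0.1955]
1.36 [0.483  0.2179 0.1179] [-0.0371 -0.      0.1901]
1.38 [0.4844 0.2183 0.1152] [-0.0356 -0.      0.1928]
1.4 [0.4859 0.2187 0.1125] [-0.0341 -0.      0.1955]
```

Emit:
{"fn": "carry_out", "kwargs": {
  "commands": [
    [0.01,0,-0.04,0,-0.1,0],
    [0.03,-0.001,-0.08,0,-0.22,0],
    [0.06,-0.002,-0.12,0,-0.34,0],
    [0.09,-0.003,-0.15,0,-0.45,0],
    [0.107,-0.003,-0.157,0,-0.491,0]
  ],
  "jaw": 0
}}

```text
time: 13.9
tool_pos: [0.425, 0.2011, 0.3635]
ee_rot: [-3.141, -0.004, 0.279]
wrist_force: [0.1, -0.6, -0.7]
width: 0.0388
finger_force: 0.0
```

Emit:
{"fn": "carry_out", "kwargs": {
  "commands": [
    [0,0,0,0,0,0],
    [0.03,0,0,0,0,0],
    [0.06,0,0,0,0,0],
    [0.09,0,0,0,0,0],
    [0.1,0,0.01,0,0,0]
  ]
}}

```text
time: 14.4
tool_pos: [0.5185, 0.228, 0.3476]
ee_rot: [3.141, 0.001, 0.279]
wrist_force: [-1.2, 0.6, 0.2]
width: 0.001
finger_force: 0.0
```

Emit:
{"fn": "carry_out", "kwargs": {
  "commands": [
    [0,0,0,0,0,0],
    [0,0,0,0,0,0],
    [0,0,0,0,0,0],
    [0,0,0,0,0,0],
    [0,0,0,0,0,0]
  ]
}}

```text
time: 14.9
tool_pos: [0.5161, 0.2275, 0.3505]
ee_rot: [3.142, -0.001, 0.28]
wrist_force: [-0.3, 0.2, 0.2]
width: 0.0002
finger_force: 0.0
```

```bash
python3 - <<'E'
from mv import *
o=get_obs();print(o["tool_pos"],o["wrist_force"],o["width"]);print(row(barp(0),0),row(barp(.1),0))
E
```

```text
[0.51607206 0.22750122 0.35053809] [-0.3001394   0.20909357  0.2150327 ] 0.0001974484517784233
[0.0026, 0.0001, 0.0426, 0.0, -0.0009, 0.0007] [-0.0087, 0.0001, 0.053, 0.0, -0.0009, 0.0007]
```

Emit:
{"fn": "carry_out", "kwargs": {
  "commands": [
    [0.003,0,0.015,0,0,0],
    [0.003,0,0.03,0,0,0],
    [0.002,0,0.04,0,0,0],
    [0.0,0,0.044,0,0,0],
    [-0.002,0,0.047,0,0,0]
  ]
}}

```text
time: 15.4
tool_pos: [0.5126, 0.2265, 0.3038]
ee_rot: [3.142, 0.003, 0.28]
wrist_force: [-6.8, -3.3, 10.4]
width: 0.0005
finger_force: 4.9
```

Emit:
{"fn": "carry_out", "kwargs": {
  "commands": [
    [-0.003,0,0.003,0,0,0],
    [-0.007,0,0.007,0,0,0],
    [-0.007,0,0.007,0,0,0],
    [-0.007,0,0.007,0,0,0],
    [-0.007,0,0.007,0,0,0]
  ]
}}

```text
time: 15.9
tool_pos: [0.506, 0.2247, 0.2972]
ee_rot: [-3.141, 0.002, 0.28]
wrist_force: [-6.6, -1.8, 8.6]
width: 0.0001
finger_force: 4.0
```

```bash
python3 - <<'E'
from mv import *
o=get_obs();print(o["tool_pos"],o["wrist_force"],o["wrist_torque"]);
for th in(.1,.2,.3,.4,.5): print(th,row(barp(th),0)[:3])
E
```

```text
[0.50604637 0.22471701 0.29721521] [-6.56929586 -1.78036863  8.60565172] [-0.33078867  1.18233529 -0.02276489]
0.1 [0.0018, 0.0002, -0.0003]
0.2 [-0.0084, 0.0002, 0.0113]
0.3 [-0.0173, 0.0002, 0.0238]
0.4 [-0.025, 0.0002, 0.0372]
0.5 [-0.0313, 0.0002, 0.0512]
```

Contact is at about 11 N and the frame is moving. I'll follow the arc.

Emit:
{"fn": "carry_out", "kwargs": {
  "commands": [
    [-0.003,0,0.005,0,0,0],
    [-0.008,0,0.011,0,0,0],
    [-0.013,0,0.017,0,0,0],
    [-0.017,0,0.024,0,0,0],
    [-0.021,0,0.03,0,0,0]
  ]
}}

```text
time: 16.4
tool_pos: [0.4866, 0.2191, 0.2655]
ee_rot: [-3.141, 0.002, 0.28]
wrist_force: [-1.9, -0.2, 4.9]
width: 0.0005
finger_force: 2.1
```

```bash
python3 - <<'E'
from mv import *
o=get_obs();print(o["tool_pos"],o["wrist_force"],o["wrist_torque"]);
for th in(.4,.5,.6,.7,.8): print(th,row(barp(th),0)[:3])
E
```

```text
[0.48661941 0.21912798 0.26550845] [-1.8599024  -0.20815044  4.85004604] [-0.06983213  0.66261773  0.00606966]
0.4 [-0.0048, 0.0002, 0.0054]
0.5 [-0.0111, 0.0002, 0.0195]
0.6 [-0.016, 0.0002, 0.0341]
0.7 [-0.0193, 0.0002, 0.0491]
0.8 [-0.0212, 0.0002, 0.0644]
```

Emit:
{"fn": "carry_out", "kwargs": {
  "commands": [
    [-0.004,0,0.007,0,0,0],
    [-0.008,0,0.015,0,0,0],
    [-0.012,0,0.024,0,0,0],
    [-0.015,0,0.033,0,0,0],
    [-0.017,0,0.042,0,0,0]
  ]
}}

```text
time: 16.9
tool_pos: [0.471, 0.2145, 0.2224]
ee_rot: [3.141, 0.001, 0.28]
wrist_force: [-2.4, -1.0, 3.1]
width: -0.0001
finger_force: 1.6
```

```bash
python3 - <<'E'
from mv import *
o=get_obs();print(o["tool_pos"],o["wrist_force"],o["wrist_torque"]);
for th in(.7,.8,.9,1.,1.1,1.2): print(th,row(barp(th),0)[:3])
E
```

```text
[0.47100093 0.21447602 0.2223874 ] [-2.42275262 -1.00806174  3.10663252] [-0.04774889  0.56402102  0.00585262]
0.7 [-0.0031, 0.0, 0.0059]
0.8 [-0.005, 0.0, 0.0212]
0.9 [-0.0053, 0.0, 0.0366]
1.0 [-0.0041, 0.0, 0.052]
1.1 [-0.0014, 0.0, 0.0671]
1.2 [0.0029, 0.0, 0.0819]
```

Emit:
{"fn": "carry_out", "kwargs": {
  "commands": [
    [-0.003,0,0.01,0,0,0],
    [-0.005,0,0.02,0,0,0],
    [-0.006,0,0.03,0,0,0],
    [-0.005,0,0.04,0,0,0],
    [-0.004,0,0.048,0,0,0]
  ]
}}

```text
time: 17.4
tool_pos: [0.4666, 0.2132, 0.1742]
ee_rot: [3.141, 0.004, 0.28]
wrist_force: [-2.4, 0.1, 3.6]
width: 0.0004
finger_force: 1.6
```

```bash
python3 - <<'E'
from mv import *
o=get_obs();print(o["tool_pos"],o["wrist_force"],o["wrist_torque"]);
for th in(1.,1.1,1.2,1.3,1.36,1.38,1.4): print(th,row(barp(th),0)[:3])
E
```

```text
[0.46662886 0.21321913 0.17420634] [-2.40885113  0.10768478  3.62622339] [ 0.01277577  0.49279097 -0.00230709]
1.0 [0.0004, 0.0, 0.0038]
1.1 [0.0031, 0.0, 0.0189]
1.2 [0.0074, 0.0, 0.0337]
1.3 [0.0131, 0.0, 0.048]
1.36 [0.0172, 0.0, 0.0563]
1.38 [0.0187, 0.0, 0.059]
1.4 [0.0203, 0.0, 0.0616]
```

Emit:
{"fn": "carry_out", "kwargs": {
  "commands": [
    [0.001,0,0.008,0,0,0],
    [0.003,0,0.018,0,0,0],
    [0.005,0,0.027,0,0,0],
    [0.009,0,0.036,0,0,0],
    [0.012,0,0.043,0,0,0]
  ]
}}

```text
time: 17.9
tool_pos: [0.4784, 0.2163, 0.1324]
ee_rot: [3.141, 0.003, 0.28]
wrist_force: [-10.0, -3.3, 17.1]
width: 0.0003
finger_force: 8.7
```

```bash
python3 - <<'E'
from mv import *
o=get_obs();print(o["tool_pos"],o["wrist_force"],o["wrist_torque"]);
for th in(1.3,1.36,1.38,1.4): print(th,row(barp(th),0)[:3])
E
```

```text
[0.47838865 0.21634582 0.13239178] [-10.00306854  -3.27019108  17.10436761] [-0.68427816  1.88109575 -0.01646543]
1.3 [0.0008, -0.0002, 0.0062]
1.36 [0.0049, -0.0002, 0.0145]
1.38 [0.0064, -0.0002, 0.0172]
1.4 [0.0079, -0.0002, 0.0199]
```

Emit:
{"fn": "carry_out", "kwargs": {
  "commands": [
    [0.001,0,0.002,0,0,0],
    [0.002,0,0.004,0,0,0],
    [0.003,0,0.006,0,0,0],
    [0.004,0,0.008,0,0,0],
    [0.004,0,0.008,0,0,0]
  ]
}}

```text
time: 18.4
tool_pos: [0.483, 0.2177, 0.1249]
ee_rot: [3.141, 0.001, 0.28]
wrist_force: [-3.3, -1.4, 4.5]
width: 0.0009
finger_force: 2.5
```

```bash
python3 - <<'E'
from mv import *
o=get_obs();print(o["tool_pos"],o["wrist_force"],o["wrist_torque"]);
for th in(1.3,1.36,1.38,1.4): print(th,row(barp(th),0)[:3])
E
```

```text
[0.48298577 0.21769169 0.12493714] [-3.3012411  -1.37218772  4.47000945] [-0.25927814  0.57603993 -0.03533901]
1.3 [-0.004, -0.0002, -0.0012]
1.36 [0.0001, -0.0002, 0.0071]
1.38 [0.0016, -0.0002, 0.0098]
1.4 [0.0031, -0.0002, 0.0124]
```

Emit:
{"fn": "carry_out", "kwargs": {
  "commands": [
    [0.0005,0,0.0015,0,0,0],
    [0.001,0,0.003,0,0,0],
    [0.0015,0,0.0045,0,0,0],
    [0.002,0,0.006,0,0,0],
    [0.002,0,0.006,0,0,0]
  ]
}}

```text
time: 18.9
tool_pos: [0.4856, 0.2184, 0.1187]
ee_rot: [3.141, -0.001, 0.28]
wrist_force: [-0.4, -2.3, 5.2]
width: 0.0007
finger_force: 2.5
```

Emit:
{"fn": "carry_out", "kwargs": {
  "commands": [
    [0.0005,0,0.001,0,0,0],
    [0.001,0,0.002,0,0,0],
    [0.0015,0,0.003,0,0,0],
    [0.0015,0,0.003,0,0,0],
    [0.0015,0,0.003,0,0,0]
  ]
}}

```text
time: 19.4
tool_pos: [0.4868, 0.2188, 0.116]
ee_rot: [3.141, -0.001, 0.28]
wrist_force: [-0.4, -0.4, 5.1]
width: 0.0005
finger_force: 2.6
```

Emit:
{"fn": "carry_out", "kwargs": {
  "commands": [
    [0.0003,0,0.0007,0,0,0],
    [0.0005,0,0.0015,0,0,0],
    [0.001,0,0.002,0,0,0],
    [0.001,0,0.002,0,0,0],
    [0.001,0,0.002,0,0,0]
  ]
}}

```text
time: 19.9
tool_pos: [0.4878, 0.219, 0.1141]
ee_rot: [3.141, -0.001, 0.28]
wrist_force: [0.1, -1.6, 4.3]
width: 0.0006
finger_force: 2.6
```

Emit:
{"fn": "carry_out", "kwargs": {
  "commands": [
    [0.0003,0,0.0007,0,0,0],
    [0.0005,0,0.0015,0,0,0],
    [0.001,0,0.002,0,0,0],
    [0.001,0,0.002,0,0,0],
    [0.001,0,0.002,0,0,0]
  ]
}}

```text
time: 20.4
tool_pos: [0.4882, 0.2192, 0.1132]
ee_rot: [3.141, 0.0, 0.28]
wrist_force: [-2.6, -2.3, 10.6]
width: 0.0007
finger_force: 5.1
```

Emit:
{"fn": "carry_out", "kwargs": {
  "commands": [
    [0.0005,0,0.001,0,0,0],
    [0.0007,0,0.0015,0,0,0],
    [0.0007,0,0.0015,0,0,0],
    [0.0007,0,0.0015,0,0,0],
    [0.0007,0,0.0015,0,0,0]
  ]
}}

```text
time: 20.9
tool_pos: [0.4885, 0.2192, 0.1128]
ee_rot: [3.141, 0.001, 0.28]
wrist_force: [-4.9, -3.2, 15.7]
width: 0.0005
finger_force: 7.3
```

At the stop the force climbs with hardly any motion. I'll ease off slowly and watch whether the bar follows.

Emit:
{"fn": "carry_out", "kwargs": {
  "commands": [
    [0,0,-0.003,0,0,0],
    [0,0,-0.006,0,0,0],
    [0,0,-0.009,0,0,0],
    [0,0,-0.012,0,0,0],
    [0,0,-0.012,0,0,0]
  ]
}}

```text
time: 21.4
tool_pos: [0.4891, 0.2199, 0.1216]
ee_rot: [-3.141, 0.0, 0.28]
wrist_force: [0.4, 0.2, -0.1]
width: 0.0006
finger_force: 0.0
```

Emit:
{"fn": "carry_out", "kwargs": {
  "commands": [
    [0,0,-0.02,0,0,0],
    [0,0,-0.05,0,0,0],
    [0,0,-0.09,0,0,0],
    [0,0,-0.13,0,0,0],
    [0,0,-0.16,0,0,0]
  ]
}}

```text
time: 21.9
tool_pos: [0.4896, 0.22, 0.2841]
ee_rot: [-3.141, -0.002, 0.28]
wrist_force: [-0.5, 0.4, -0.4]
width: 0.0004
finger_force: 0.0
```

Emit:
{"fn": "carry_out", "kwargs": {
  "commands": [
    [-0.03,0.03,0,0,0,0],
    [-0.06,0.07,0,0,0,0],
    [-0.08,0.11,0,0,0,0],
    [-0.09,0.15,0,0,0,0],
    [-0.1,0.19,0,0,0,0]
  ]
}}

```text
time: 22.4
tool_pos: [0.4451, 0.008, 0.2817]
ee_rot: [3.141, -0.0, 0.28]
wrist_force: [1.2, -0.5, 0.3]
width: 0.0006
finger_force: 0.0
```

Emit:
{"fn": "carry_out", "kwargs": {
  "commands": [
    [0,0,0,0,0,0],
    [0,0,0,0,0,0],
    [0,0,0,0,0,0],
    [0,0,0,0,0,0],
    [0,0,0,0,0,0]
  ]
}}

```text
time: 22.9
tool_pos: [0.4453, 0.0105, 0.282]
ee_rot: [-3.142, 0.001, 0.282]
wrist_force: [-0.8, 0.3, -0.3]
width: 0.0003
finger_force: 0.0
```

```bash
python3 - <<'E'
from mv import *
import bench
ims=[]
for n,(x,y,w,h) in(("top",(220,230,110,96)),("scene",(205,235,115,120))):
    s=bench.snapshot(n);ims.append(cv2.resize(s["img"][y:y+h,x:x+w,::-1],(400,400),interpolation=2));np.savez(f"{n}4.npz",**s)
    hsv=cv2.cvtColor(s["img"],cv2.COLOR_RGB2HSV);m=cv2.inRange(hsv,(105,140,80),(125,255,255));m[:,:200]=0;m[:,330:]=0
    _,_,st,c=cv2.connectedComponentsWithStats(m);print(n,[(c[i].round(1).tolist(),st[i,4]) for i in range(1,len(c)) if st[i,4]>15])
    print([proj(n,barp(1.36,y,0)).round(1).tolist() for y in(-.047,.047)])
cv2.imwrite("pics/end.png",np.hstack(ims))
E
```

```text
top [([294.4, 288.8], np.int32(53)), ([271.8, 306.7], np.int32(54))]
[[294.4, 289.4], [272.3, 307.4]]
scene [([302.8, 303.0], np.int32(68)), ([276.9, 316.6], np.int32(80))]
[[302.4, 304.1], [277.5, 317.7]]
```

View pics/end.png

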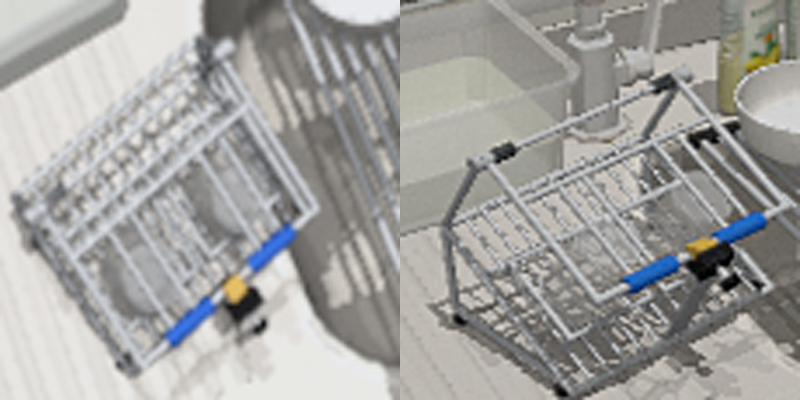

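The frame is down and held under the brass bolt at (235,290) in the left panel. The sleeves are within about 1 px of where a 1.36 angle puts them, and both tumblers are in their bays. The robot is clear, so I'll hand the job in.

```bash
python3 -c "from bench import *;print(close_job())"
```

```text
the job is handed in; nothing more can be done
None
```

The tumbler stands mouth down in the empty bay, set down gently and let go. The catch now holds the frame down over both tumblers by itself, and the job was handed in at about 23 s of the 54 s allowed.

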